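Tighten the recessed nut in an air filter housing

TASK

Take the red T-handle socket extension out of its wooden stand, lower it into the deep bore of the aluminium air filter housing, feel it down over the square nut at the bottom, and turn the nut clockwise (seen from above) until it is snug against its stop, without pressing hard or over-tightening it. Then lift the extension out without loosening the nut and put it back upright in its stand. Leave the paint jar, the paint dish and the side cutters where they are.

Things in the scene. Friction and masses are not known exactly. Their poses are not given: they have to be found in the camera images.
- socket_tool: T-handle socket extension, 172 mm tall, 0.2 kg, upright, socket down. Origin: centre of the socket's underside, z up the shaft. Socket 34.4 mm outside, 28 mm high, its square cavity open below, 22.2 mm across flats, 16 mm deep; two of its flats face along the tool's x (alike every 90 degrees). Shaft 12 mm thick, with a 17 mm collar 138 to 148 mm up, just under the handle
- tool_handle (a point): centre of the extension's handle, a red flat bar with black ends, 160 mm above the tool's origin, same axes: 84 mm long along x, 14 mm thick along y, 24 mm high
- stand: wooden block 70 x 70 x 45 mm, fixed to the desk. Origin: centre of its underside. On its axis a round blind hole from the top, 40 mm wide, 3 mm chamfer, floor 5 mm above the origin; the extension's socket stands in it with its underside on that floor
- housing: aluminium air filter housing, fixed to the desk, 110 mm high, 68 mm wide at the top, 82 mm at the foot, with a blue band and two brass ports along its y (60 mm up, reaching 50 mm out). Origin: centre of its underside, z up. On its axis a round bore, 36.6 mm wide, open at the top with a lead-in cone (50 mm wide at the rim, 8 mm deep)
- bore_mouth (a point): centre of the bore's mouth at rim height, 110 mm above the housing's origin
- nut_top (a point): centre of the nut's top, 76 mm below the rim (sinks with the pad); has the housing's axes, not the nut's. Nut: 12 mm high on a shoulder disc, 20 mm square; its top 3.5 mm is a round cone that centres the socket. Fully seated, the socket's underside is on the disc, 12 mm below this point; where flats disagree it stops 7 to 9 mm above the disc. The flats' direction is unknown: find it by feel
- nut (a joint): turn of the square nut, rad: grows clockwise seen from above; 1.2 is the hard stop, where it is tight; it begins between 0.3 and 0.65. Takes 0.08 N m to run either way and stays where it is left. The reading does not tell the direction of the flats. A seated socket has 0.12 rad of play either way
- core (a joint): twist of the filter core under the nut in its rubber bush, rad, clockwise positive: a spring of 0.8 N m per rad that shows the torque on the nut. 0 at rest, 0.1 to 0.2 while the nut runs; with the nut at its stop it winds up further, and springs back as the tool is eased. Snug is about 0.25 to 0.55 (0.2 to 0.45 N m); beyond 0.75 (0.6 N m) is over-tightened
- pad (a joint): how far the core and nut are pressed down on the spring pad under them, m: 0 at rest, yields above 2.5 N, then 5 N per mm; beyond 0.006 (about 32 N) the pad is harmed by pressing too hard
- paint_jar: small paint jar with a yellow lid, 36 mm wide, 45 mm high, origin under its centre, near the housing; not to be disturbed
- paint_dish: pressed steel paint dish with red paint, 41 mm wide, 11 mm high, near the stand; not to be disturbed
- cutter: side cutters with red handles, 47 x 126 x 12 mm, lying on the desk to the right; not to be disturbed
Things that resemble listed ones, but are neither listed nor needed, are in the scene too. There is more than one size of the housing; the one meant has the size given above.

How it is judged:
By the outcome, as a careful person would: the job done as asked, in the order asked, and still so for the second after the job is handed in, with the robot touching nothing.
It also fails if it takes over 64 s, if anything falls off the work surface, if the arm or the gripper's body presses on something with over 40 N, if the wrist force passes 120 N, or if a joint passes its speed limit or range.

ROBOT

A 6-joint arm with a two-finger parallel gripper is mounted at the origin on a cart in front of the work surface, level with it; the furniture and walls round the work are solid. World frame = base frame: x ahead of the robot, y to its left, z up, the work surface at z = 0. Lengths are in m, angles in rad, forces in N, time in s.
With the tool pointing down it reaches from about 0.35 to 0.775 m from the base axis. Payload 5.5 kg.
Tool frame: the origin (TCP) lies at the very end of the fingers, on their centre line; the grasp point (between the pads) lies 19 mm behind it; z points along the fingers, y is the line along which they close (so a half turn about z gives the same grasp; the last joint's range is limited). The gripper opens to 85 mm and grips with 20 to 120 N. Pads are 22 mm wide; open, the fingers measure 114 mm over their backs; the gripper's body (76 mm by 85 mm) begins 54 mm behind the grasp point. The pads swing forward as they close: fully open they stand 13 mm farther back than shut.
Start: joints at [-1.325, 0.313, 0.046, 1.304, 0, 1.431], TCP at [0.216, -0.533, 0.231] pointing down, gripper open.
Joint ranges: [-2.76, 2.76], [-0.86, 1.69], [-1.03, 1.26], [-2.2, 2.34], [-1.47, 1.5], [-3.14, 3.14]. Speed limits (rad/s): [2.57, 2.57, 3.14, 3.14, 3.14, 3.14].

INTERFACE

Orientations are given as a unit quaternion [w, x, y, z].
In Python, from workcell import env, cams, ticket, spotter gives the robot as it stands.
- The arm moves only by the tool jog_arm, never from a script. Its argument "increments" is a list that holds one entry, the list of rows, each a list of 7 numbers: the shift along the tool's x, y, z in units of 0.25 m (1.0 is 0.25 m), then the turn, a rotation vector about the tool's x, y, z in units of 180 degrees (1.0 is 180 degrees), then the closure in counts, from 0 (fully open) to 255 (shut). A call has 1 to 20 rows; each row shifts and turns the commanded pose from where the row before left it, along the tool's axes as they then stand; what a row does not reach is not made up. A row lasts 1/10 s, in which the tool goes at most 50 mm and 8.59 degrees, less where a joint would pass 70% of its speed; a pose out of reach is approached as far as the arm can. A call with a number of a shift or a turn outside -1 to 1 is refused whole. A call with a gripper value outside its range is refused whole. The fingers move at their own pace and stop on an object; "force" is the grip in N (left out, the last holds). Time passes only in rows, so rows that do not move let the fingers close. It gives the time, the measured TCP pose, the force, the opening and the grip force at its end, in the units of the state.
- env.get_state(): the state, without advancing time (a new reading comes with each control period).
- cams.read_camera(name): name is "side" or "top"; returns a dict with "pixels" (400x640x3 uint8, red, green, blue), "fx", "fy", "cx", "cy" (pixels), "k1" (the pictures are not rectified: a ray, as slopes to the right and down, at radius r is drawn at 1 + k1 r^2 times it, then the intrinsics apply), "xyz" and "attitude" of the camera in the world. Camera axes: x right, y down, z forward; pixel columns grow to the right and rows downward; lengths in m; the calibration is good to about 2 mm. A picture is of the moment at which its call begins. There is no depth.
- ticket.hand_in(): hands the job in; it is judged then, once.
Trained networks look in the newest picture that a camera, given by its name, has taken for a name from the list of things; names that differ only in an ending like _2 or _b are one class to them, and where a whole thing is asked for, a point or a joint stands for the part that bears it (a point fixed in the world has none). Each returns a list of dicts, best first, with "conf" (0 to 1); they miss things now and then, are a little off and sometimes report something else, mostly with a low value. They report only what shows in the picture. A call takes as long as a camera call. They do not tell look-alikes from the thing itself.
- spotter.find_in(target, camera): "uv" ([column, row] in pixels, amid what is visible of it).
- spotter.cut_out(target, camera): "region" (400x640 bool, what is visible of it) and "uv" ([column, row] in pixels, amid what is visible of it).
- spotter.landmark_of(target, camera): "uv" ([column, row] in pixels: a listed point, or the origin of a listed thing).
The state is a dict: "clock": time; "joint_pos": joint angles; "qvel": joint speeds; "tau": joint torques, N m; "tcp_pos": TCP position; "orientation": TCP orientation; "wrist_force": force on the tool from outside, world axes, zero at the start; "ft_torque": the same for the moment, N m; "finger_gap": finger opening in m; "grip_force": force on a finger pad.
Only numpy, scipy, OpenCV 4.12 (cv2) and the standard library are available. Lean on these libraries where they do the work, as an engineer would, in place of code of your own. Each camera call takes 0.05 s, during which the arm holds its last target. There are 200 camera calls.

## Working session

There is one attempt and no reset: what is moved stays moved. The work goes in short steps, Python scripts to look and compute and a tool call to move; the robot and the scene stay as the last step left them, time stands still between calls to the robot, and variables do not carry over. Pictures are saved under pics/ and viewed, at most 10 in all, crops included, and the job is handed in when it is done.

Besides the shell and the picture viewer there is one more tool, called after ">>>" by a JSON object that holds its "op" and its "data", one argument or row to a line. jog_arm: Moves the arm, as the interface text tells. Shifts and turns lie within -1 to 1; 1 stands for 0.25 m of shift or 180 degrees of turn. Its arguments: {"type":"object","properties":{"increments":{"type":"array"},"force":{"type":"number"}},"required":["increments"]}

```bash
ls; mkdir -p pics; cat > h.py <<'E'
import numpy as np, cv2
from scipy.spatial.transform import Rotation as R
from workcell import env,cams,ticket,spotter
def ray(c,uv):
    K=np.array([[c['fx'],0,c['cx']],[0,c['fy'],c['cy']],[0,0,1]])
    x=cv2.undistortPoints(np.array([[uv]],float),K,np.array([c['k1'],0,0,0,0.]),None,None)
    # model k1 only
    d=np.append(x[0,0],1.); return rot(c)@d
def rot(c):
    a=np.array(c['attitude'],float)
    return R.from_quat(a[[1,2,3,0]]).as_matrix() if a.size==4 else a.reshape(3,3)
def atz(c,uv,z):
    d=ray(c,uv);o=np.array(c['xyz']);return o+d*(z-o[2])/d[2]
def proj(c,p):
    q=rot(c).T@(np.array(p)-c['xyz']);s=q[:2]/q[2];s=s*(1+c['k1']*(s@s))
    return np.array([c['fx']*s[0]+c['cx'],c['fy']*s[1]+c['cy']])
def tri(c1,u1,c2,u2):
    A=[];b=[]
    for c,u in((c1,u1),(c2,u2)):
        d=ray(c,u);d/=np.linalg.norm(d);P=np.eye(3)-np.outer(d,d);A.append(P);b.append(P@c['xyz'])
    return np.linalg.lstsq(np.vstack(A),np.hstack(b),rcond=None)[0]
def save(c,n): cv2.imwrite('pics/'+n,c['pixels'][:,:,::-1])
def st():
    s=env.get_state();q=np.array(s['orientation'])
    return s,np.array(s['tcp_pos']),R.from_quat(q[[1,2,3,0]]).as_matrix()
E
python3 - <<'E'
from h import *
s,p,r=st();print(s['clock'],p,r.round(3).tolist(), s['finger_gap'])
C={}
for n in('top','side'):
    c=C[n]=cams.read_camera(n);save(c,n+'0.png');print(n,np.round(c['xyz'],3),np.round(c['attitude'],3),c['fx'],c['cx'],c['cy'],c['k1'])
    for t in('socket_tool','tool_handle','stand','housing','bore_mouth','paint_jar','paint_dish','cutter'):
        print(t,[(np.round(d['uv']).tolist(),round(d['conf'],2)) for d in spotter.landmark_of(t,n)])
E
```

```text
pics
0.0 [ 0.21623301 -0.5322295   0.23038458] [[0.926, 0.376, -0.0], [0.376, -0.926, 0.002], [0.0, -0.002, -1.0]] 0.08529443815589159
top [0.325 0.169 1.062] [-0.046  0.715 -0.695  0.052] 446.3592177874434 315.91025436955596 200.4794446387953 -0.03538631207464918
socket_tool [([351.0, 202.0], 0.64)]
tool_handle [([357.0, 191.0], 0.82)]
stand [([351.0, 199.0], 0.94), ([352.0, 200.0], 0.58)]
housing [([400.0, 172.0], 0.93), ([193.0, 156.0], 0.75), ([276.0, 193.0], 0.57)]
bore_mouth [([273.0, 188.0], 0.86), ([409.0, 164.0], 0.67), ([356.0, 192.0], 0.25)]
paint_jar [([269.0, 227.0], 0.44)]
paint_dish [([371.0, 233.0], 0.69), ([351.0, 201.0], 0.32)]
cutter [([420.0, 219.0], 0.92)]
side [0.165 0.89  0.622] [ 0.107 -0.18   0.865 -0.457] 384.2875208705735 319.46372830695987 204.12641386715165 -0.0229143457462313
socket_tool [([340.0, 211.0], 0.65)]
tool_handle [([345.0, 163.0], 0.64)]
stand [([340.0, 215.0], 0.95)]
housing [([235.0, 301.0], 0.76), ([312.0, 253.0], 0.7), ([333.0, 186.0], 0.66)]
bore_mouth [([331.0, 166.0], 0.85), ([231.0, 274.0], 0.82), ([310.0, 218.0], 0.62)]
paint_jar [([340.0, 268.0], 0.69)]
paint_dish [([372.0, 213.0], 0.41)]
cutter [([372.0, 186.0], 0.67)]
```

View pics/top0.png

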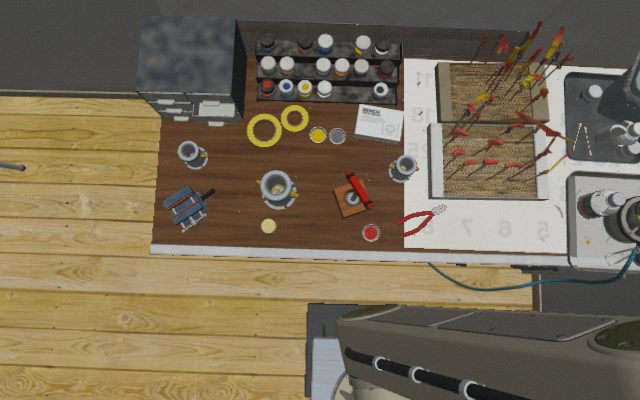

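View pics/side0.png

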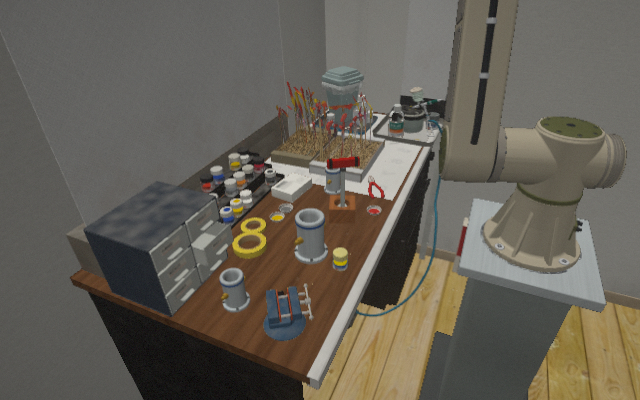

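```bash
python3 - <<'E'
from h import *
t=cams.read_camera('top');s=cams.read_camera('side')
print('stand',atz(t,(351,199),0),atz(s,(340,215),0))
print('handle',tri(t,(357,191),s,(345,163)))
for a,b,a2,b2 in(((400,172),(409,164),(333,186),(331,166)),((193,156),None,(235,301),(231,274)),((276,193),(273,188),(312,253),(310,218))):
    print('H',atz(t,a,0),atz(s,a2,0),end=' ')
    if b: print(tri(t,b,s,b2),end='')
    print()
print('jar',atz(t,(269,227),0),atz(s,(340,268),0),'dish',atz(t,(371,233),0),'cut',atz(t,(420,219),0))
R_=[]
for n,c in(('top',t),('side',s)):
  for d in spotter.cut_out('tool_handle',n):
    m=d['region'].astype(np.uint8);pts=cv2.findNonZero(m)
    print(n,d['conf'],d['uv'],m.sum(),cv2.minAreaRect(pts))
    if n=='top':
        P=np.array([atz(c,p[0],.177)[:2] for p in pts]);P-=P.mean(0)
        w,v=np.linalg.eigh(P.T@P/len(P));print(np.sqrt(w*12),v[:,1],np.degrees(np.arctan2(*v[::-1,1])))
big=cv2.resize(t['pixels'][140:270,150:470,::-1],None,fx=2.5,fy=2.5,interpolation=cv2.INTER_CUBIC);cv2.imwrite('pics/topz.png',big)
E
```

```text
stand [0.4796705  0.07721451 0.        ] [0.47753349 0.08199721 0.        ]
handle [0.47013514 0.07846336 0.16244324]
H [ 0.54953553 -0.04097691  0.        ] [ 0.55437138 -0.05320688  0.        ] [ 0.55555361 -0.04643973  0.07298509]
H [0.57408429 0.46386525 0.        ] [0.56782546 0.45819792 0.        ] 
H [0.48890579 0.25800031 0.        ] [0.48205088 0.25564362 0.        ] [0.48338697 0.25607664 0.10541355]
jar [0.4065538 0.2713575 0.       ] [0.39999871 0.27787331 0.        ] dish [0.39925455 0.02808367 0.        ] cut [ 0.43612144 -0.08938839  0.        ]
top 0.7 [349.2, 195.9] 505 ((352.4698791503906, 192.85923767089844), (41.64189910888672, 21.831674575805664), 57.38076400756836)
[0.03867548 0.07229677] [-0.91258326 -0.40889092] -155.86481658586504
top 0.54 [275.7, 191.7] 1107 ((276.5, 189.50001525878906), (39.80200958251953, 33.541019439697266), 63.43495178222656)
[0.0596294  0.07274557] [-0.77968384 -0.62617339] -141.23163702014367
top 0.51 [343.9, 203.1] 590 ((350.89996337890625, 199.20001220703125), (31.939001083374023, 31.939001083374023), 71.56504821777344)
[0.05336264 0.0720712 ] [-0.89035293 -0.45527097] -152.9176299216837
side 0.61 [342.5, 166.7] 598 ((345.263916015625, 181.35687255859375), (48.803985595703125, 34.74912643432617), 82.56858825683594)
```

View pics/topz.png

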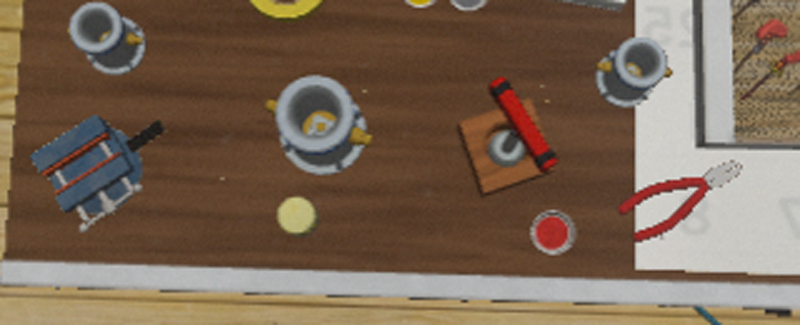

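The top view shows the red handle at about px (360,190) over the stand at (351,200). The large housing with ports is at (277,190), the jar at (268,226), the dish at (371,233) and the cutter at (420,219). The side view agrees. The two smaller housings are decoys.

```bash
python3 - <<'E'
from h import *
print({k:np.round(v,3).tolist() for k,v in env.get_state().items()})
t=cams.read_camera('top');s=cams.read_camera('side')
def red(c,box):
    x0,y0,x1,y1=box;h=cv2.cvtColor(c['pixels'],cv2.COLOR_RGB2HSV)
    m=((h[...,0]<8)|(h[...,0]>172))&(h[...,1]>170)&(h[...,2]>90)
    k=np.zeros_like(m);k[y0:y1,x0:x1]=m[y0:y1,x0:x1];return cv2.findNonZero(k.astype(np.uint8))
rt=red(t,(335,160,385,220));rs=red(s,(320,150,365,180))
print(cv2.minAreaRect(rt),cv2.minAreaRect(rs),len(rt),len(rs))
# fit handle: render model hull (red part) and compare
from scipy.optimize import minimize
def mask(c,pts):
    m=np.zeros((400,640),np.uint8);cv2.fillPoly(m,[pts],1);return m
def model(p,c,L):
    x,y,z,a=p;d=np.array([np.cos(a),np.sin(a),0]);n=np.array([-d[1],d[0],0])
    P=[np.array([x,y,z])+i*d*L/2+j*n*.007+k*np.array([0,0,.012]) for i in(-1,1) for j in(-1,1) for k in(-1,1)]
    h=cv2.convexHull(np.array([proj(c,q) for q in P],np.float32));m=np.zeros((1600,2560),np.uint8)
    cv2.fillPoly(m,[np.round(h*4+1.5).astype(int)],1)
    return cv2.resize(m.astype(np.float32),(640,400),interpolation=cv2.INTER_AREA)
def tm(p):
    m=np.zeros((400,640),np.float32);m[p[:,0,1],p[:,0,0]]=1;return m
T,S=tm(rt),tm(rs)
def cost(p,only=None):
    q=np.array([p[0]*.01,p[1]*.01,.165,p[2]]);L=p[3]*.01
    a=abs(model(q,t,L)-T).sum();b=abs(model(q,s,L)-S).sum()
    return a if only=='t' else b if only=='s' else a+b
for o in(None,'t','s'):
    r=minimize(cost,[47,7.85,.55,7],args=(o,),method='Nelder-Mead',options=dict(initial_simplex=[[47,7.85,.55,7],[48,7.85,.55,7],[47,8.8,.55,7],[47,7.85,.7,7],[47,7.85,.55,8]]))
    print(o,r.x,r.fun)
# housing bore rims
g=cv2.cvtColor(t['pixels'],cv2.COLOR_RGB2GRAY)
for tg in('housing','stand'):
  for n,c in(('top',t),('side',s)):
    for d in spotter.cut_out(tg,n):
      print(tg,n,d['conf'],np.round(d['uv']),cv2.boundingRect(cv2.findNonZero(d['region'].astype(np.uint8))))
x=[cv2.resize(t['pixels'][165:215,250:305,::-1],None,fx=7,fy=7,interpolation=cv2.INTER_CUBIC),cv2.resize(s['pixels'][200:250,285:340,::-1],None,fx=7,fy=7,interpolation=cv2.INTER_CUBIC)]
cv2.imwrite('pics/hz.png',np.hstack(x))
E
```

```text
{'clock': 1.1, 'joint_pos': [-1.325, 0.313, 0.046, 1.304, -0.0, 1.431], 'qvel': [0.002, 0.001, 0.001, -0.001, 0.001, 0.001], 'tau': [-0.0, -48.048, 29.882, 0.001, -0.0, 0.0], 'tcp_pos': [0.216, -0.533, 0.231], 'orientation': [0.0, 0.981, 0.192, -0.0], 'wrist_force': [0.203, 0.217, -0.994], 'ft_torque': [-0.016, -0.012, 0.005], 'grip_force': 0.0, 'finger_gap': 0.086}
((359.1242980957031, 188.60044860839844), (41.03546142578125, 6.9740071296691895), 57.38076400756836) ((342.54486083984375, 162.03794860839844), (8.968913078308105, 31.640329360961914), 85.2363510131836) 230 225
None [47.38784423  7.49566677  0.60071496  5.23867287] 189.75
t [47.77445997  7.55088296  0.65894108  5.5615552 ] 92.9375
s [47.81462026  7.99611219  0.59828803  6.84250427] 107.1875
housing top 0.87 [276. 189.] (256, 170, 43, 41)
housing top 0.73 [192. 153.] (177, 141, 32, 29)
housing top 0.71 [403. 168.] (388, 155, 31, 28)
housing side 0.98 [335. 180.] (325, 169, 17, 26)
housing side 0.68 [232. 292.] (219, 269, 31, 43)
housing side 0.6 [309. 241.] (294, 209, 35, 55)
stand top 0.78 [344. 205.] (333, 180, 39, 38)
stand side 0.66 [340. 211.] (329, 195, 26, 29)
stand side 0.28 [311. 239.] (294, 209, 34, 55)
```

View pics/hz.png

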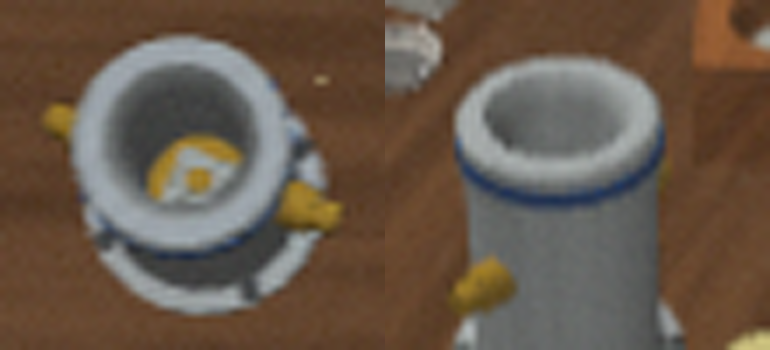

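```bash
python3 - <<'E'
from h import *
t=cams.read_camera('top');s=cams.read_camera('side')
print('rim',atz(t,(275.4,185.0),.11),atz(s,(309.4,216.7),.11),tri(t,(275.4,185.0),s,(309.4,216.7)))
print('stand hole? detector',atz(t,(351,200),0))
for c,box,z in((t,(335,160,385,220),.177),(s,(320,150,365,180),.165)):
    x0,y0,x1,y1=box;h=cv2.cvtColor(c['pixels'],cv2.COLOR_RGB2HSV)
    m=((h[...,0]<8)|(h[...,0]>172))&(h[...,1]>170)&(h[...,2]>60)
    k=np.zeros(m.shape,np.uint8);k[y0:y1,x0:x1]=m[y0:y1,x0:x1]
    n,l,stt,cen=cv2.connectedComponentsWithStats(k);i=1+np.argmax(stt[1:,4]);print(stt[1:,4],cen[i])
    P=np.array([atz(c,p[0],z)[:2] for p in cv2.findNonZero((l==i).astype(np.uint8))])
    b=cv2.minAreaRect((P*1000).astype(np.float32));print('center',b)
    print(P.mean(0))
    w,v=np.linalg.eigh(np.cov(P.T));print(np.sqrt(w*12),np.degrees(np.arctan2(v[1,1],v[0,1]))%180)
b=[]
for c,x0,y0 in((t,330,165),(s,315,145)):
    b.append(cv2.resize(c['pixels'][y0:y0+60,x0:x0+55,::-1],None,fx=7,fy=7,interpolation=cv2.INTER_CUBIC))
cv2.imwrite('pics/tz.png',np.hstack(b))
E
```

```text
rim [0.48942646 0.2507714  0.11      ] [0.48387953 0.25768975 0.11      ] [0.48898695 0.25076877 0.10429396]
stand hole? detector [0.4772413  0.07717274 0.        ]
[ 17 218  18] [358.76605505 188.67889908]
center ((475.1764831542969, 77.37440490722656), (58.209781646728516, 16.42064094543457), 34.42073059082031)
[0.47542876 0.07722477]
[0.01545861 0.05854261] 34.1441569313846
[200  10  16] [343.455 161.97 ]
center ((470.4925842285156, 78.58348083496094), (57.835174560546875, 52.025028228759766), 26.362184524536133)
[0.47108414 0.07893499]
[0.04603315 0.05981951] 53.45380987126521
```

View pics/tz.png

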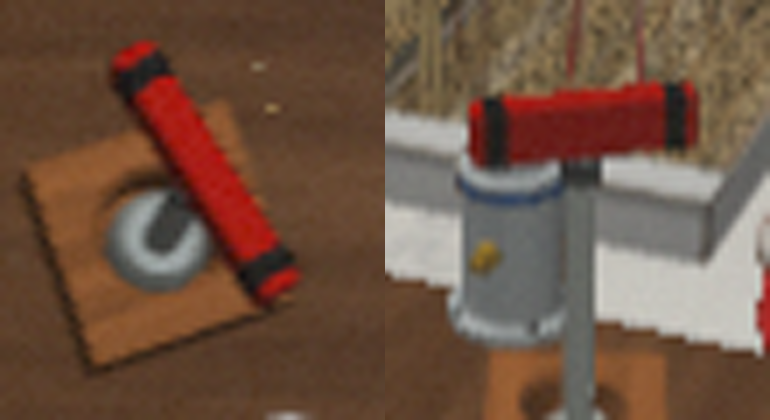

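```bash
python3 - <<'E'
from h import *
t=cams.read_camera('top');s=cams.read_camera('side')
print('handle top',atz(t,(359,189.3),.174),'side',atz(s,(342.9,162),.165),'tri',tri(t,(359,189.3),s,(342.9,162)))
print('stand',atz(t,(351.6,198.4),.045),'sock',atz(t,(352.1,198.6),.033))
print('nut',atz(t,(277.9,190.3),.034))
G={}
for n,c in(('t',t),('s',s)):
    g=cv2.cvtColor(c['pixels'],cv2.COLOR_RGB2GRAY).astype(np.float32);G[n]=cv2.GaussianBlur(g,(0,0),.8)
th=np.linspace(0,2*np.pi,120,endpoint=False)
def samp(n,c,x,y,z,r):
    P=np.array([proj(c,(x+r*np.cos(a),y+r*np.sin(a),z)) for a in th],np.float32)
    return cv2.remap(G[n],P[:,0].copy(),P[:,1].copy(),cv2.INTER_LINEAR).ravel()
for n,c in(('t',t),('s',s)):
    best=[]
    for x in np.arange(.476,.497,.001):
        for y in np.arange(.243,.265,.001):
            a=samp(n,c,x,y,.11,.031)-samp(n,c,x,y,.11,.037)
            i=samp(n,c,x,y,.11,.028)-samp(n,c,x,y,.11,.021)
            best.append((np.clip(a,-40,40).mean()+np.clip(i,-40,40).mean(),x,y))
    best.sort(reverse=True);print(n,np.round(best[:4],4).tolist())
E
```

```text
handle top [0.47465108 0.07640621 0.174     ] side [0.47229251 0.07978946 0.165     ] tri [0.47545871 0.07484143 0.16217022]
stand [0.4745718  0.07973797 0.045     ] sock [0.47589529 0.07751154 0.033     ]
nut [0.49016761 0.25097842 0.034     ]
t [[78.3477, 0.491, 0.251], [78.3335, 0.49, 0.251], [77.9894, 0.491, 0.25], [77.5437, 0.49, 0.25]]
s [[69.7324, 0.487, 0.257], [69.4789, 0.486, 0.257], [69.2796, 0.487, 0.256], [69.1602, 0.486, 0.256]]
```

>>> {"op": "jog_arm", "data": {
  "increments": [
    [[0,0,0,0,0,-0.0464,0],[0,0,0,0,0,-0.0464,0],[0,0,0,0,0,-0.0464,0],[0,0,0,0,0,-0.0464,0],[0,0,0,0,0,-0.0464,0],[0,0,0,0,0,-0.0464,0],[0,0,0,0,0,-0.0464,0],[0,0,0,0,0,-0.0464,0],[0,0,0,0,0,-0.0464,0],[0,0,0,0,0,-0.0464,0],[0,0,0,0,0,-0.0464,0],[0,0,0,0,0,-0.0464,0],[0,0,0,0,0,-0.0464,0],[0,0,0,0,0,-0.0464,0],[0,0,0,0,0,-0.0464,0],[0,0,0,0,0,-0.0464,0],[0,0,0,0,0,-0.0464,0],[0,0,0,0,0,-0.0464,0],[0,0,0,0,0,-0.0464,0],[0,0,0,0,0,-0.0464,0]]
  ],
  "force": 80
}}

```text
clock: 3.6
tcp_pos: [0.2164, -0.5328, 0.2313]
orientation: [0.0, -0.083, 0.997, -0.0]
wrist_force: [0.3, -0.3, 0.3]
finger_gap: 0.0857
grip_force: 0.0
```

>>> {"op": "jog_arm", "data": {
  "increments": [
    [[0,0,0,0,0,-0.0464,0],[0,0,0,0,0,-0.0464,0],[0,0,0,0,0,-0.0464,0],[-0.139,0.0905,0,0,0,0,0],[-0.139,0.0905,0,0,0,0,0],[-0.139,0.0905,0,0,0,0,0],[-0.139,0.0905,0,0,0,0,0],[-0.139,0.0905,0,0,0,0,0],[-0.139,0.0905,0,0,0,0,0],[-0.139,0.0905,0,0,0,0,0],[-0.139,0.0905,0,0,0,0,0],[-0.139,0.0905,0,0,0,0,0],[-0.139,0.0905,0,0,0,0,0],[-0.139,0.0905,0,0,0,0,0],[-0.139,0.0905,0,0,0,0,0],[-0.139,0.0905,0,0,0,0,0],[-0.139,0.0905,0,0,0,0,0],[-0.139,0.0905,0,0,0,0,0],[-0.139,0.0905,0,0,0,0,0]]
  ]
}}

```text
clock: 5.5
tcp_pos: [0.4732, 0.081, 0.2315]
orientation: [0.0, -0.294, 0.956, -0.0]
wrist_force: [0.2, -1.2, -0.1]
finger_gap: 0.0856
grip_force: 0.0
```

```bash
python3 - <<'E'
from h import *
s,p,r=st();print(s['clock'],p,r.round(3).tolist(),np.round(s['joint_pos'],3),s['wrist_force'])
print('yaw x',np.degrees(np.arctan2(r[1,0],r[0,0])))
for n in('top','side'):
    c=cams.read_camera(n);q=proj(c,p)
    print(n,'tcp px',q)
    u,v=(q-[27,27]).astype(int) if n=='top' else (q-[30,35]).astype(int)
    globals()[n]=cv2.resize(c['pixels'][v:v+60,u:u+60,::-1],None,fx=6,fy=6,interpolation=cv2.INTER_CUBIC);print(u,v)
cv2.imwrite('pics/g.png',np.hstack([top,side]))
E
```

```text
5.5 [0.47320792 0.08096265 0.23152284] [[-0.827, -0.562, 0.001], [-0.562, 0.827, -0.0], [-0.001, -0.001, -1.0]] [ 0.002  0.129 -0.189  1.252 -0.    -0.595] [ 0.15866535 -1.18248167 -0.07671984]
yaw x -145.78411325171984
top tcp px [359.81971437 185.03036558]
332 158
side tcp px [342.75493508 137.83099645]
312 102
```

View pics/g.png

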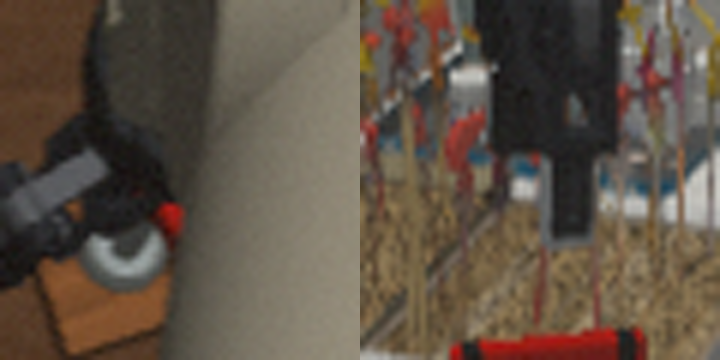

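The side view has the fingers squarely above the handle, which is centred at column 343 with the TCP projecting to 342.8. I'll descend with a small correction.

>>> {"op": "jog_arm", "data": {
  "increments": [
    [[0.006,-0.01,0.08,0,0,0,0],[0,0,0.1,0,0,0,0],[0,0,0.08,0,0,0,0],[0,0,0.046,0,0,0,100],[0,0,0,0,0,0,200],[0,0,0,0,0,0,200],[0,0,0,0,0,0,255],[0,0,0,0,0,0,255],[0,0,0,0,0,0,255],[0,0,0,0,0,0,255],[0,0,0,0,0,0,255]]
  ],
  "force": 80
}}

```text
clock: 6.7
tcp_pos: [0.4741, 0.0762, 0.1561]
orientation: [0.001, -0.294, 0.956, -0.001]
wrist_force: [-0.4, -0.4, 6.5]
finger_gap: 0.0126
grip_force: 79.7
```

```bash
python3 - <<'E'
from h import *
s,p,r=st();print(p,r.round(3).tolist(),s['wrist_force'],s['ft_torque'],s['finger_gap'],s['grip_force'])
c=cams.read_camera('side');print(proj(c,p))
a=c['pixels'][120:220,290:390,::-1]
cv2.imwrite('pics/g2.png',cv2.resize(a,None,fx=5,fy=5,interpolation=cv2.INTER_CUBIC))
E
```

```text
[0.47406469 0.07621737 0.15610267] [[-0.827, -0.562, 0.003], [-0.562, 0.827, -0.0], [-0.002, -0.002, -1.0]] [-0.39048721 -0.35170621  6.48797389] [ 0.0020884   0.01565753 -0.01680521] 0.012557433256316001 79.68830108642578
[342.710213   164.37022263]
```

View pics/g2.png

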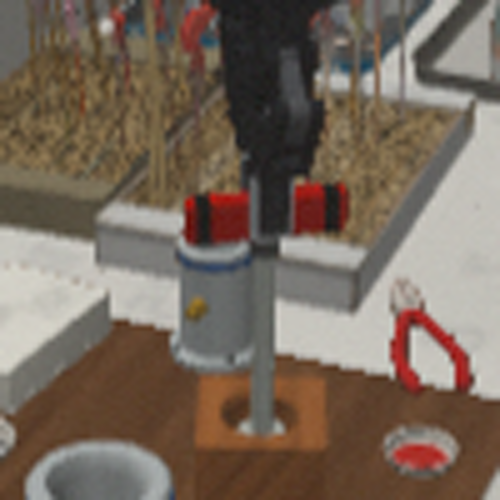

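>>> {"op": "jog_arm", "data": {
  "increments": [
    [[0,0,-0.03,0,0,0,255],[0,0,-0.07,0,0,0,255],[0,0,-0.1,0,0,0,255],[0,0,-0.12,0,0,0,255],[0,0,-0.12,0,0,0,255],[0,0,-0.08,0,0,0,255],[-0.04,0.05,0,0,0,0,255],[-0.064,0.077,0,0,0,0,255],[-0.064,0.077,0,0,0,0,255],[-0.064,0.077,0,0,0,0,255],[-0.064,0.077,0,0,0,0,255],[-0.064,0.077,0,0,0,0,255],[-0.048,0.065,0,0,0,0,255],[-0.036,0.047,0,0,0,0,255],[0,0,0,0,0,0,255],[0,0,0,0,0,0,255]]
  ]
}}

```text
clock: 8.35
tcp_pos: [0.4876, 0.2515, 0.2845]
orientation: [-0.001, -0.294, 0.956, -0.0]
wrist_force: [-0.0, -0.4, -2.3]
finger_gap: 0.0125
grip_force: 78.7
```

```bash
python3 - <<'E'
from h import *
s,p,r=st();print(s['clock'],p,r.round(3).tolist(),s['wrist_force'],s['ft_torque'],s['finger_gap'],np.round(s['joint_pos'],3))
b=[]
for n in('top','side'):
    c=cams.read_camera(n);o=p+r[:,2]*.151;q=proj(c,o);u,v=(q-[32,40]).astype(int)
    print(n,'predicted socket bottom px',q,'rim',proj(c,(.489,.2515,.11)),'crop',u,v)
    b.append(cv2.resize(c['pixels'][v:v+80,u:u+65,::-1],None,fx=6,fy=6,interpolation=cv2.INTER_CUBIC))
    for k in('socket_tool','bore_mouth'):print(k,[(np.round(d['uv'],1).tolist(),round(d['conf'],2)) for d in spotter.landmark_of(k,n)][:3])
cv2.imwrite('pics/b.png',np.hstack(b))
E
```

```text
8.35 [0.48755138 0.25153046 0.28447277] [[-0.827, -0.563, -0.001], [-0.563, 0.827, -0.001], [0.001, -0.0, -1.0]] [-0.02222378 -0.35630639 -2.29758248] [ 0.02063325 -0.01717533  0.02320578] 0.012541178962480146 [ 3.300e-01  2.540e-01  9.500e-02  1.413e+00 -1.000e-03 -2.670e-01]
top predicted socket bottom px [274.18972219 184.01265498] rim [275.05511588 185.18443624] crop 242 144
socket_tool []
bore_mouth [([408.6, 161.3], 0.82)]
side predicted socket bottom px [308.81927929 206.39181958] rim [308.53730769 214.73023299] crop 276 166
socket_tool [([307.0, 209.9], 0.72)]
bore_mouth [([309.2, 218.7], 0.97), ([333.7, 166.9], 0.58), ([232.2, 274.3], 0.57)]
```

View pics/b.png

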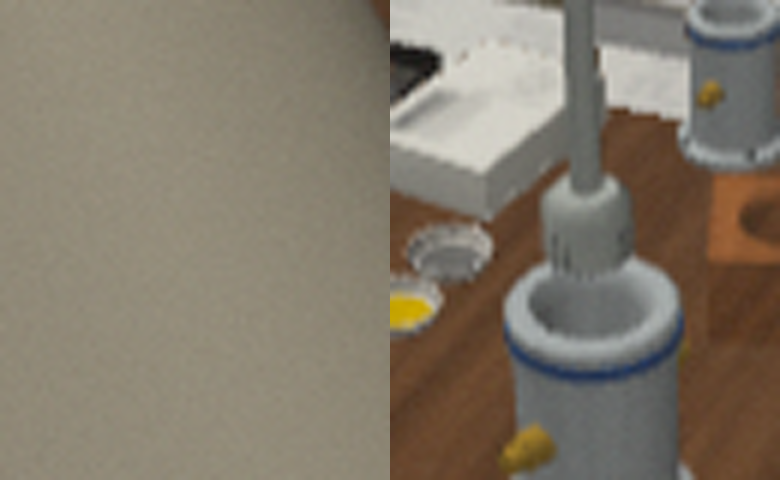

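The side view shows the socket about 1.2 px left of the bore axis (308.4 against 309.6), so I'll shift 2 mm along tool x and feel downwards.

>>> {"op": "jog_arm", "data": {
  "increments": [
    [[0.008,0,0.03,0,0,0,255],[0,0,0.04,0,0,0,255],[0,0,0.03,0,0,0,255],[0,0,0.01,0,0,0,255],[0,0,0.01,0,0,0,255]]
  ]
}}

```text
clock: 9.15
tcp_pos: [0.4859, 0.2505, 0.2541]
orientation: [-0.0, -0.294, 0.956, -0.0]
wrist_force: [0.1, 0.6, -1.7]
finger_gap: 0.0123
grip_force: 78.7
```

```bash
cat > s.py <<'E'
from h import *
s,p,r=st();f=np.array(s['wrist_force']);m=np.array(s['ft_torque'])
print(s['clock'],p.round(4),'yaw',round(np.degrees(np.arctan2(r[1,0],r[0,0])),1),'F',f.round(2),'Ftool',(r.T@f).round(2),'M',m.round(3),'gap',round(s['finger_gap'],4),'q6',round(s['joint_pos'][5],3),'tilt',r[:,2].round(3))
E
python3 s.py
```

```text
9.15 [0.4859 0.2505 0.2541] yaw -145.8 F [ 0.06  0.61 -1.75] Ftool [-0.39  0.47  1.75] M [ 0.035 -0.003 -0.067] gap 0.0123 q6 -0.268 tilt [-0.001 -0.    -1.   ]
```

>>> {"op": "jog_arm", "data": {
  "increments": [
    [[0,0,0.01,0,0,0,255],[0,0,0.01,0,0,0,255],[0,0,0,0,0,0,255]]
  ]
}}

```text
clock: 9.45
tcp_pos: [0.4862, 0.2506, 0.2495]
orientation: [-0.0, -0.294, 0.956, -0.0]
wrist_force: [-0.5, -0.5, -1.9]
finger_gap: 0.0121
grip_force: 78.7
```

```bash
python3 s.py
```

```text
9.45 [0.4862 0.2506 0.2495] yaw -145.8 F [-0.49 -0.48 -1.92] Ftool [ 0.67 -0.12  1.92] M [-0.011 -0.119 -0.012] gap 0.0121 q6 -0.268 tilt [-0. -0. -1.]
```

>>> {"op": "jog_arm", "data": {
  "increments": [
    [[0,0,0.02,0,0,0,255],[0,0,0.03,0,0,0,255],[0,0,0.03,0,0,0,255],[0,0,0.02,0,0,0,255],[0,0,0,0,0,0,255]]
  ]
}}

```text
clock: 9.95
tcp_pos: [0.4859, 0.2503, 0.2236]
orientation: [-0.001, -0.294, 0.956, -0.0]
wrist_force: [0.2, -0.4, -3.4]
finger_gap: 0.0124
grip_force: 78.6
```

```bash
python3 s.py
```

```text
9.95 [0.4859 0.2503 0.2236] yaw -145.8 F [ 0.22 -0.4  -3.44] Ftool [ 0.04 -0.46  3.44] M [-0.105 -0.245 -0.014] gap 0.0124 q6 -0.268 tilt [-0.001 -0.001 -1.   ]
```

>>> {"op": "jog_arm", "data": {
  "increments": [
    [[-0.0015,-0.0025,0.02,0,0,0,255],[0,0,0.04,0,0,0,255],[0,0,0.04,0,0,0,255],[0,0,0.02,0,0,0,255],[0,0,0,0,0,0,255]]
  ]
}}

```text
clock: 10.45
tcp_pos: [0.4862, 0.25, 0.1935]
orientation: [-0.001, -0.294, 0.956, -0.0]
wrist_force: [1.1, -0.3, -3.1]
finger_gap: 0.0123
grip_force: 78.7
```

```bash
python3 s.py
```

```text
10.45 [0.4862 0.25   0.1935] yaw -145.8 F [ 1.11 -0.26 -3.06] Ftool [-0.77 -0.84  3.06] M [-0.014 -0.047  0.025] gap 0.0123 q6 -0.269 tilt [-0.002 -0.001 -1.   ]
```

>>> {"op": "jog_arm", "data": {
  "increments": [
    [[0,0,0.016,0,0,0,255],[0,0,0.016,0,0,0,255],[0,0,0.008,0,0,0,255],[0,0,0,0,0,0,255]]
  ]
}}

```text
clock: 10.85
tcp_pos: [0.4867, 0.2502, 0.1845]
orientation: [-0.0, -0.294, 0.956, -0.0]
wrist_force: [0.1, -0.3, -2.6]
finger_gap: 0.0126
grip_force: 78.7
```

```bash
python3 s.py
```

```text
10.85 [0.4867 0.2502 0.1845] yaw -145.8 F [ 0.07 -0.35 -2.62] Ftool [ 0.14 -0.32  2.62] M [-0.017  0.049  0.032] gap 0.0126 q6 -0.269 tilt [-0. -0. -1.]
```

>>> {"op": "jog_arm", "data": {
  "increments": [
    [[0,0,0.008,0,0,0,255],[0,0,0,0,0,0,255]]
  ]
}}

```text
clock: 11.05
tcp_pos: [0.4868, 0.2503, 0.1827]
orientation: [-0.0, -0.294, 0.956, -0.0]
wrist_force: [0.5, 0.9, -2.9]
finger_gap: 0.0123
grip_force: 78.7
```

```bash
python3 s.py
```

```text
11.05 [0.4868 0.2503 0.1827] yaw -145.8 F [ 0.47  0.91 -2.92] Ftool [-0.9   0.49  2.92] M [ 0.035 -0.004  0.   ] gap 0.0123 q6 -0.269 tilt [-0. -0. -1.]
```

>>> {"op": "jog_arm", "data": {
  "increments": [
    [[0,0,0.008,0,0,0,255],[0,0,0,0,0,0,255]]
  ]
}}

```text
clock: 11.25
tcp_pos: [0.4872, 0.2504, 0.1813]
orientation: [0.001, -0.294, 0.956, -0.0]
wrist_force: [0.3, 0.4, 1.8]
finger_gap: 0.012
grip_force: 79.3
```

```bash
python3 s.py
```

```text
11.25 [0.4872 0.2504 0.1813] yaw -145.8 F [0.28 0.4  1.8 ] Ftool [-0.46  0.17 -1.8 ] M [-0.032  0.161  0.019] gap 0.012 q6 -0.269 tilt [ 0.001  0.    -1.   ]
```

>>> {"op": "jog_arm", "data": {
  "increments": [
    [[0,0,0.008,0,0,0,255],[0,0,0,0,0,0,255]]
  ]
}}

```text
clock: 11.45
tcp_pos: [0.4875, 0.2505, 0.18]
orientation: [0.001, -0.294, 0.956, -0.0]
wrist_force: [-1.2, -0.6, 6.8]
finger_gap: 0.0121
grip_force: 80.1
```

```bash
python3 s.py
```

```text
11.45 [0.4875 0.2505 0.18  ] yaw -145.8 F [-1.25 -0.64  6.81] Ftool [ 1.38  0.17 -6.81] M [-0.113  0.439  0.038] gap 0.0121 q6 -0.269 tilt [ 0.002  0.001 -1.   ]
```

>>> {"op": "jog_arm", "data": {
  "increments": [
    [[0.0024,0.0016,0,0,0,0.02,255],[0,0,0,0,0,0.02,255],[0,0,0,0,0,0.02,255],[0,0,0,0,0,0,255]]
  ]
}}

```text
clock: 11.85
tcp_pos: [0.4871, 0.2505, 0.1802]
orientation: [0.002, -0.202, 0.979, 0.0]
wrist_force: [-0.4, 0.4, 5.4]
finger_gap: 0.0127
grip_force: 79.8
```

```bash
python3 s.py
```

```text
11.85 [0.4871 0.2505 0.1802] yaw -156.7 F [-0.37  0.44  5.41] Ftool [ 0.15  0.55 -5.41] M [-0.15   0.196  0.081] gap 0.0127 q6 -0.079 tilt [ 0.003  0.001 -1.   ]
```

>>> {"op": "jog_arm", "data": {
  "increments": [
    [[0,0,0,0,0,0.02,255],[0,0,0,0,0,0.02,255],[0,0,0,0,0,0.02,255],[0,0,0,0,0,0,255]]
  ]
}}

```text
clock: 12.25
tcp_pos: [0.4872, 0.2506, 0.1802]
orientation: [0.002, -0.109, 0.994, 0.0]
wrist_force: [0.1, -0.8, 6.5]
finger_gap: 0.0122
grip_force: 79.9
```

```bash
python3 s.py
```

```text
12.25 [0.4872 0.2506 0.1802] yaw -167.5 F [ 0.11 -0.76  6.5 ] Ftool [ 0.04 -0.76 -6.5 ] M [-0.111  0.099  0.092] gap 0.0122 q6 0.11 tilt [ 0.003  0.001 -1.   ]
```

>>> {"op": "jog_arm", "data": {
  "increments": [
    [[0,0,0,0,0,0.02,255],[0,0,0,0,0,0.02,255],[0,0,0,0,0,0.02,255],[0,0,0,0,0,0,255]]
  ]
}}

```text
clock: 12.65
tcp_pos: [0.4872, 0.2506, 0.1802]
orientation: [0.002, -0.015, 1.0, 0.0]
wrist_force: [0.3, -0.7, 5.4]
finger_gap: 0.0125
grip_force: 79.9
```

```bash
python3 s.py
```

```text
12.65 [0.4872 0.2506 0.1802] yaw -178.3 F [ 0.3  -0.74  5.44] Ftool [-0.3  -0.75 -5.44] M [-0.088  0.088  0.022] gap 0.0125 q6 0.298 tilt [ 0.003  0.001 -1.   ]
```

>>> {"op": "jog_arm", "data": {
  "increments": [
    [[0,0,0,0,0,0.02,255],[0,0,0,0,0,0.02,255],[0,0,0,0,0,0.02,255],[0,0,0,0,0,0,255]]
  ]
}}

```text
clock: 13.05
tcp_pos: [0.4872, 0.2506, 0.18]
orientation: [0.001, 0.079, 0.997, 0.001]
wrist_force: [0.9, 0.5, 5.5]
finger_gap: 0.0121
grip_force: 79.7
```

```bash
python3 s.py
```

```text
13.05 [0.4872 0.2506 0.18  ] yaw 171.0 F [0.91 0.54 5.46] Ftool [-0.83  0.68 -5.45] M [-0.021 -0.102  0.05 ] gap 0.0121 q6 0.486 tilt [ 0.003  0.001 -1.   ]
```

>>> {"op": "jog_arm", "data": {
  "increments": [
    [[0,0,0,0,0,0.02,255],[0,0,0,0,0,0.02,255],[0,0,0,0,0,0.02,255],[0,0,0,0,0,0,255]]
  ]
}}

```text
clock: 13.45
tcp_pos: [0.4859, 0.2502, 0.1781]
orientation: [-0.0, 0.171, 0.985, -0.0]
wrist_force: [1.0, -0.1, -1.3]
finger_gap: 0.0125
grip_force: 78.7
```

```bash
python3 s.py
```

```text
13.45 [0.4859 0.2502 0.1781] yaw 160.3 F [ 0.97 -0.14 -1.26] Ftool [-0.96  0.19  1.26] M [ 0.018 -0.191  0.023] gap 0.0125 q6 0.673 tilt [-0.001 -0.    -1.   ]
```

>>> {"op": "jog_arm", "data": {
  "increments": [
    [[0,0,0,0,0,0.02,255],[0,0,0,0,0,0.02,255],[0,0,0,0,0,0.02,255],[0,0,0,0,0,0,255]]
  ]
}}

```text
clock: 13.85
tcp_pos: [0.4864, 0.2504, 0.1785]
orientation: [0.0, 0.263, 0.965, 0.0]
wrist_force: [1.4, 0.5, -3.2]
finger_gap: 0.0124
grip_force: 78.7
```

```bash
python3 s.py
```

```text
13.85 [0.4864 0.2504 0.1785] yaw 149.5 F [ 1.4   0.49 -3.15] Ftool [-0.95  1.13  3.15] M [ 0.164 -0.424  0.064] gap 0.0124 q6 0.861 tilt [ 0.  0. -1.]
```

It dropped in near yaw 165°, so I'll lower to seat.

>>> {"op": "jog_arm", "data": {
  "increments": [
    [[0,0,0.008,0,0,0,255],[0,0,0.008,0,0,0,255],[0,0,0,0,0,0,255]]
  ]
}}

```text
clock: 14.15
tcp_pos: [0.4862, 0.2503, 0.1743]
orientation: [-0.0, 0.263, 0.965, -0.0]
wrist_force: [2.2, 1.0, -3.3]
finger_gap: 0.0124
grip_force: 78.7
```

```bash
python3 s.py
```

```text
14.15 [0.4862 0.2503 0.1743] yaw 149.5 F [ 2.22  0.96 -3.32] Ftool [-1.42  1.95  3.32] M [ 0.193 -0.675  0.032] gap 0.0124 q6 0.862 tilt [-0. -0. -1.]
```

>>> {"op": "jog_arm", "data": {
  "increments": [
    [[0,0,0.006,0,0,0,255],[0,0,0,0,0,0,255]]
  ]
}}

```text
clock: 14.35
tcp_pos: [0.4863, 0.2503, 0.1733]
orientation: [0.0, 0.264, 0.965, 0.0]
wrist_force: [1.4, 1.0, -2.7]
finger_gap: 0.0124
grip_force: 78.7
```

```bash
python3 s.py
```

```text
14.35 [0.4863 0.2503 0.1733] yaw 149.4 F [ 1.38  0.99 -2.75] Ftool [-0.68  1.55  2.75] M [ 0.241 -0.525 -0.066] gap 0.0124 q6 0.862 tilt [ 0.  0. -1.]
```

>>> {"op": "jog_arm", "data": {
  "increments": [
    [[-0.002,0.0027,0.004,0,0,0.015,255],[0,0,0,0,0,0.02,255],[0,0,0,0,0,0.02,255],[0,0,0,0,0,0,255]]
  ]
}}

```text
clock: 14.75
tcp_pos: [0.4869, 0.2506, 0.1728]
orientation: [0.0, 0.346, 0.938, 0.0]
wrist_force: [1.1, 0.3, 1.9]
finger_gap: 0.0123
grip_force: 79.3
```

```bash
cat > a.py <<'E'
from h import *
M=[];F=[]
for i in range(4):
    s,p,r=st();M.append(s['ft_torque']);F.append(s['wrist_force']);cams.read_camera('side')
print(round(s['clock'],2),p.round(4),'yaw',round(np.degrees(np.arctan2(r[1,0],r[0,0])),1),'F',np.mean(F,0).round(2),'M',np.mean(M,0).round(3),'sdMz',np.std(M,0)[2].round(3),'gap',round(s['finger_gap'],4),'q6',round(s['joint_pos'][5],3))
E
python3 a.py
```

```text
14.9 [0.487  0.2506 0.1727] yaw 139.6 F [ 0.11 -0.2   2.3 ] M [ 0.009 -0.159  0.063] sdMz 0.067 gap 0.0119 q6 1.034
```

>>> {"op": "jog_arm", "data": {
  "increments": [
    [[0,0,0,0,0,0.02,255],[0,0,0,0,0,0.02,255],[0,0,0,0,0,0.02,255]]
  ]
}}

```text
clock: 15.25
tcp_pos: [0.487, 0.2506, 0.1726]
orientation: [0.0, 0.434, 0.901, 0.0]
wrist_force: [1.0, 0.1, 3.7]
finger_gap: 0.0118
grip_force: 79.5
```

```bash
python3 a.py
```

```text
15.4 [0.487  0.2507 0.1725] yaw 128.8 F [0.73 0.24 3.08] M [ 0.009 -0.148  0.079] sdMz 0.043 gap 0.0124 q6 1.222
```

>>> {"op": "jog_arm", "data": {
  "increments": [
    [[0,0,0,0,0,0.02,255],[0,0,0,0,0,0.02,255],[0,0,0,0,0,0.02,255]]
  ]
}}

```text
clock: 15.75
tcp_pos: [0.487, 0.2506, 0.1724]
orientation: [0.0, 0.516, 0.856, 0.0]
wrist_force: [0.2, 0.4, 4.1]
finger_gap: 0.0121
grip_force: 79.5
```

```bash
python3 a.py
```

```text
15.9 [0.487  0.2507 0.1724] yaw 118.0 F [0.74 0.19 3.47] M [ 0.021 -0.146  0.051] sdMz 0.038 gap 0.0126 q6 1.41
```

>>> {"op": "jog_arm", "data": {
  "increments": [
    [[0,0,0,0,0,0.02,255],[0,0,0,0,0,0.02,255]]
  ]
}}

```text
clock: 16.15
tcp_pos: [0.4871, 0.2507, 0.1724]
orientation: [0.0, 0.569, 0.822, 0.0]
wrist_force: [1.3, -0.1, 3.9]
finger_gap: 0.0126
grip_force: 79.6
```

```bash
python3 a.py
```

```text
16.3 [0.487  0.2506 0.1724] yaw 110.8 F [ 0.73 -0.29  4.11] M [ 0.033 -0.131  0.043] sdMz 0.044 gap 0.0122 q6 1.536
```

>>> {"op": "jog_arm", "data": {
  "increments": [
    [[0,0,0,0,0,0.02,255],[0,0,0,0,0,0.02,255]]
  ]
}}

```text
clock: 16.55
tcp_pos: [0.4871, 0.2507, 0.1724]
orientation: [0.0, 0.619, 0.785, 0.0]
wrist_force: [0.3, -0.0, 3.6]
finger_gap: 0.0121
grip_force: 79.6
```

```bash
python3 a.py
```

```text
16.7 [0.487  0.2507 0.1723] yaw 103.6 F [0.82 0.32 3.81] M [ 0.069 -0.207  0.037] sdMz 0.059 gap 0.0123 q6 1.661
```

>>> {"op": "jog_arm", "data": {
  "increments": [
    [[0,0,0,0,0,0.02,255],[0,0,0,0,0,0.02,255]]
  ]
}}

```text
clock: 16.95
tcp_pos: [0.487, 0.2507, 0.1723]
orientation: [0.0, 0.667, 0.745, 0.0]
wrist_force: [0.5, 0.2, 3.7]
finger_gap: 0.0122
grip_force: 79.6
```

```bash
python3 a.py
```

```text
17.1 [0.487  0.2506 0.1723] yaw 96.5 F [ 0.61 -0.01  3.96] M [ 0.074 -0.224  0.043] sdMz 0.006 gap 0.0124 q6 1.787
```

>>> {"op": "jog_arm", "data": {
  "increments": [
    [[0,0,0,0,0,0.02,255],[0,0,0,0,0,0.02,255]]
  ]
}}

```text
clock: 17.35
tcp_pos: [0.487, 0.2507, 0.1723]
orientation: [0.0, 0.713, 0.701, 0.0]
wrist_force: [1.4, -0.5, 4.0]
finger_gap: 0.0125
grip_force: 79.6
```

```bash
python3 a.py
```

```text
17.5 [0.487  0.2507 0.1723] yaw 89.3 F [0.98 0.18 4.12] M [ 0.104 -0.259  0.151] sdMz 0.027 gap 0.0126 q6 1.913
```

>>> {"op": "jog_arm", "data": {
  "increments": [
    [[0,0,0,0,0,0.02,255],[0,0,0,0,0,0.02,255]]
  ]
}}

```text
clock: 17.75
tcp_pos: [0.487, 0.2506, 0.1723]
orientation: [0.0, 0.755, 0.655, 0.0]
wrist_force: [1.1, -0.2, 4.6]
finger_gap: 0.0124
grip_force: 79.7
```

```bash
python3 a.py
```

```text
17.9 [0.487  0.2507 0.1723] yaw 82.1 F [0.92 0.2  4.25] M [ 0.087 -0.299  0.249] sdMz 0.016 gap 0.0123 q6 2.038
```

>>> {"op": "jog_arm", "data": {
  "increments": [
    [[0,0,0,0,0,0.016,255],[0,0,0,0,0,0.016,255]]
  ]
}}

```text
clock: 18.15
tcp_pos: [0.487, 0.2507, 0.1723]
orientation: [0.0, 0.787, 0.617, 0.0]
wrist_force: [0.9, 0.9, 4.7]
finger_gap: 0.0122
grip_force: 79.7
```

```bash
python3 a.py
```

```text
18.3 [0.487  0.2507 0.1723] yaw 76.3 F [0.78 0.75 4.82] M [ 0.094 -0.313  0.299] sdMz 0.022 gap 0.0123 q6 2.139
```

>>> {"op": "jog_arm", "data": {
  "increments": [
    [[0,0,0,0,0,-0.02,255],[0,0,0,0,0,-0.02,255],[0,0,0,0,0,-0.02,255],[0,0,0,0,0,-0.02,255],[0,0,0,0,0,-0.02,255],[0,0,0,0,0,-0.02,255]]
  ]
}}

```text
clock: 18.95
tcp_pos: [0.487, 0.2506, 0.1723]
orientation: [0.0, 0.656, 0.754, 0.0]
wrist_force: [1.0, 0.4, 4.0]
finger_gap: 0.012
grip_force: 79.7
```

```bash
python3 a.py
```

```text
19.1 [0.487  0.2506 0.1723] yaw 97.7 F [1.06 0.29 4.22] M [ 0.113 -0.302  0.035] sdMz 0.007 gap 0.0123 q6 1.765
```

>>> {"op": "jog_arm", "data": {
  "increments": [
    [[0,0,0,0,0,-0.015,255],[0,0,0,0,0,-0.015,255],[0,0,-0.008,0,0,0,255],[0,0,-0.02,0,0,0,255],[0,0,-0.03,0,0,0,255],[0,0,0,0,0,0,255]]
  ]
}}

```text
clock: 19.75
tcp_pos: [0.4866, 0.2505, 0.1873]
orientation: [-0.0, 0.622, 0.783, -0.0]
wrist_force: [-0.2, 0.7, -2.0]
finger_gap: 0.012
grip_force: 78.8
```

```bash
python3 a.py
```

```text
19.9 [0.4862 0.2504 0.1864] yaw 103.1 F [-0.03  0.26 -2.02] M [ 0.018 -0.006  0.001] sdMz 0.027 gap 0.0125 q6 1.671
```

>>> {"op": "jog_arm", "data": {
  "increments": [
    [[0,0,-0.04,0,0,0,255],[0,0,-0.07,0,0,0,255],[0,0,-0.09,0,0,0,255],[0,0,-0.09,0,0,0,255],[0,0,-0.07,0,0,0,255],[0,0,-0.04,0,0,0,255],[0,0,0,0,0,-0.0441,255],[0,0,0,0,0,-0.0441,255],[0,0,0,0,0,-0.0441,255],[0,0,0,0,0,-0.0441,255],[0,0,0,0,0,-0.0441,255],[0,0,0,0,0,-0.0441,255],[0,0,0,0,0,-0.0441,255],[0,0,0,0,0,-0.0441,255],[0,0,0,0,0,-0.0441,255],[0,0,0,0,0,-0.0441,255],[0,0,0,0,0,-0.0441,255],[0,0,0,0,0,-0.0441,255],[0,0,0,0,0,-0.0441,255],[0,0,0,0,0,-0.0441,255]]
  ]
}}

```text
clock: 21.95
tcp_pos: [0.4866, 0.2505, 0.2866]
orientation: [-0.001, -0.297, 0.955, -0.0]
wrist_force: [0.9, -0.4, -1.4]
finger_gap: 0.0126
grip_force: 78.8
```

```bash
python3 - <<'E'
exec(open('s.py').read())
d=np.array([.4741,.0762,.2845])-p;print('shift units',(r.T@d/.25).round(4))
E
```

```text
21.95 [0.4866 0.2505 0.2866] yaw -145.4 F [ 0.94 -0.4  -1.44] Ftool [-0.55 -0.86  1.44] M [0.027 0.    0.026] gap 0.0126 q6 -0.275 tilt [-0.001 -0.    -1.   ]
shift units [ 0.4368 -0.5456  0.0086]
```

>>> {"op": "jog_arm", "data": {
  "increments": [
    [[0.028,-0.035,0,0,0,0,255],[0.056,-0.07,0,0,0,0,255],[0.064,-0.08,0,0,0,0,255],[0.064,-0.08,0,0,0,0,255],[0.064,-0.08,0,0,0,0,255],[0.064,-0.08,0,0,0,0,255],[0.056,-0.07,0,0,0,0,255],[0.028,-0.035,0,0,0,0,255],[0.0128,-0.0156,0,0,0,0,255],[0,0,0.1,0,0,0,255],[0,0,0.1,0,0,0,255],[0,0,0.08,0,0,0,255],[0,0,0.04,0,0,0,255],[0,0,0,0,0,0,255],[0,0,0,0,0,0,255]]
  ]
}}

```text
clock: 23.45
tcp_pos: [0.4738, 0.0767, 0.2074]
orientation: [0.0, -0.295, 0.956, -0.0]
wrist_force: [-0.2, 0.4, -1.2]
finger_gap: 0.0124
grip_force: 78.6
```

```bash
python3 - <<'E'
exec(open('s.py').read())
d=np.array([.4741,.0762,.2065])-p;print('err units',(r.T@d/.25).round(4))
c=cams.read_camera('side')
a=c['pixels'][140:230,300:390,::-1]
cv2.imwrite('pics/p.png',cv2.resize(a,None,fx=6,fy=6,interpolation=cv2.INTER_CUBIC))
E
```

```text
23.45 [0.4738 0.0767 0.2074] yaw -145.7 F [-0.19  0.42 -1.23] Ftool [-0.08  0.45  1.23] M [ 0.004 -0.031 -0.011] gap 0.0124 q6 -0.605 tilt [ 0.001  0.    -1.   ]
err units [ 0.0003 -0.0022  0.0038]
```

View pics/p.png

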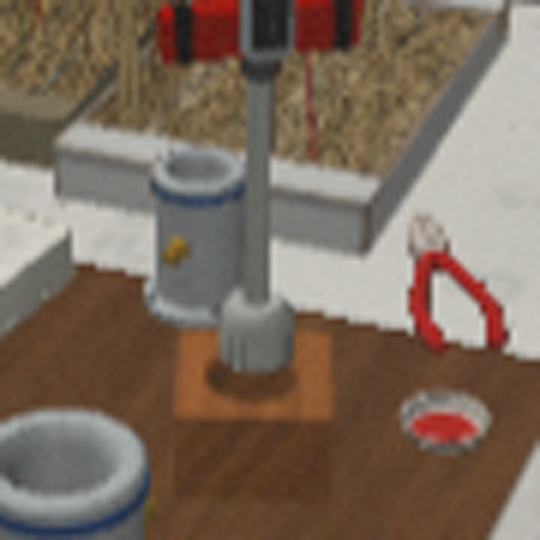

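The socket at x≈257 sits over the hole at about 252 in the crop, roughly 1 mm off. I'll nudge it and lower.

>>> {"op": "jog_arm", "data": {
  "increments": [
    [[-0.004,-0.002,0.02,0,0,0,255],[0,0,0.03,0,0,0,255],[0,0,0.03,0,0,0,255],[0,0,0,0,0,0,255]]
  ]
}}

```text
clock: 23.9
tcp_pos: [0.4737, 0.0765, 0.1854]
orientation: [-0.001, -0.295, 0.956, 0.0]
wrist_force: [-0.1, 0.8, -3.1]
finger_gap: 0.0122
grip_force: 78.6
```

```bash
python3 s.py
```

```text
23.9 [0.4737 0.0765 0.1854] yaw -145.7 F [-0.13  0.83 -3.13] Ftool [-0.37  0.75  3.13] M [0.043 0.017 0.034] gap 0.0122 q6 -0.605 tilt [-0.002 -0.    -1.   ]
```

>>> {"op": "jog_arm", "data": {
  "increments": [
    [[0,0,0.04,0,0,0,255],[0,0,0.04,0,0,0,255],[0,0,0.024,0,0,0,255],[0,0,0.006,0,0,0,255],[0,0,0.004,0,0,0,255],[0,0,0,0,0,0,255]]
  ]
}}

```text
clock: 24.5
tcp_pos: [0.4747, 0.0765, 0.1584]
orientation: [0.0, -0.295, 0.956, -0.0]
wrist_force: [-0.2, -0.6, -2.7]
finger_gap: 0.0121
grip_force: 78.8
```

```bash
python3 s.py
```

```text
24.5 [0.4747 0.0765 0.1584] yaw -145.7 F [-0.24 -0.59 -2.72] Ftool [ 0.53 -0.35  2.72] M [ 0.001 -0.003  0.004] gap 0.0121 q6 -0.605 tilt [ 0. -0. -1.]
```

>>> {"op": "jog_arm", "data": {
  "increments": [
    [[0,0,0.006,0,0,0,255],[0,0,0.003,0,0,0,255],[0,0,0,0,0,0,255]]
  ]
}}

```text
clock: 24.8
tcp_pos: [0.4747, 0.0766, 0.1562]
orientation: [0.0, -0.295, 0.956, -0.0]
wrist_force: [0.3, -0.0, -2.4]
finger_gap: 0.0121
grip_force: 79.0
```

```bash
python3 s.py
```

```text
24.8 [0.4747 0.0766 0.1562] yaw -145.7 F [ 0.3  -0.03 -2.44] Ftool [-0.23 -0.19  2.44] M [ 0.004 -0.028 -0.011] gap 0.0121 q6 -0.605 tilt [ 0. -0. -1.]
```

>>> {"op": "jog_arm", "data": {
  "increments": [
    [[0,0,0.004,0,0,0,255],[0,0,0,0,0,0,255]]
  ]
}}

```text
clock: 25.0
tcp_pos: [0.4751, 0.0765, 0.1561]
orientation: [0.001, -0.295, 0.956, -0.0]
wrist_force: [-1.8, -0.4, 4.4]
finger_gap: 0.0121
grip_force: 79.8
```

```bash
python3 s.py
```

```text
25.0 [0.4751 0.0765 0.1561] yaw -145.7 F [-1.85 -0.36  4.36] Ftool [ 1.72  0.74 -4.36] M [-0.026  0.499  0.009] gap 0.0121 q6 -0.605 tilt [ 0.002 -0.    -1.   ]
```

On the floor, so I'll release and retreat straight up.

>>> {"op": "jog_arm", "data": {
  "increments": [
    [[0,0,0,0,0,0,200],[0,0,0,0,0,0,180],[0,0,0,0,0,0,120],[0,0,0,0,0,0,60],[0,0,0,0,0,0,0],[0,0,0,0,0,0,0],[0,0,0,0,0,0,0],[0,0,-0.03,0,0,0,0],[0,0,-0.06,0,0,0,0],[0,0,-0.1,0,0,0,0],[0,0,-0.1,0,0,0,0],[0,0,-0.08,0,0,0,0],[0,0,-0.03,0,0,0,0],[0,0,0,0,0,0,0]]
  ]
}}

```text
clock: 26.4
tcp_pos: [0.4754, 0.0766, 0.2562]
orientation: [0.001, -0.295, 0.956, -0.0]
wrist_force: [0.5, -0.6, 0.1]
finger_gap: 0.0856
grip_force: 0.0
```

```bash
python3 - <<'E'
exec(open('s.py').read())
c=cams.read_camera('side')
cv2.imwrite('pics/e.png',cv2.resize(c['pixels'][120:290,260:400,::-1],None,fx=3.5,fy=3.5,interpolation=cv2.INTER_CUBIC))
E
```

```text
26.4 [0.4754 0.0766 0.2562] yaw -145.7 F [ 0.54 -0.57  0.14] Ftool [-0.13 -0.77 -0.14] M [ 0.091  0.009 -0.015] gap 0.0856 q6 -0.605 tilt [ 0.003 -0.    -1.   ]
```

View pics/e.png

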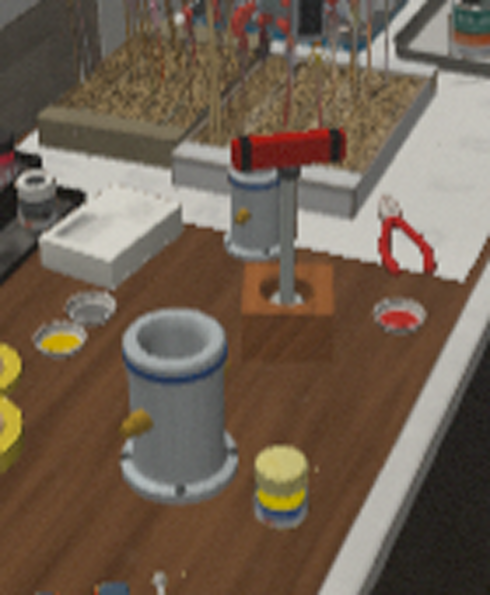

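The extension stands upright in its stand, with the handle at about (288,150) in the crop and the shaft in the hole at (288,298). The gripper is clear, and the jar, dish and cutter are in place.

```bash
python3 -c "from workcell import ticket;print(ticket.hand_in())"
```

```text
the job is handed in; nothing more can be done
None
```

The job is handed in at about 26 s of the 64 s limit: the nut was turned clockwise to its stop at about 0.3 N m by the wrist sensor (snug is 0.2 to 0.45), then eased off before lifting, and the extension stands upright in its stand; the result of the judging was not shown.

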